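# Square up the jointer fence

### The job

The jointer's fence has been knocked and leans in over the bed. Take the set-up square from the rubber mat and press it into the corner, foot flat on the bed and upright against the fence, pushing the stiff fence back with it until both legs lie flush with no gaps; hold it pressed there for a second with about 10 N on each face (twice that would spring the machine and falsify the check). Then stand the square back on the mat, leaving the fence dead square to the bed and the other things on the bench where they are.

Things in the scene. Friction and masses are not known exactly. Their poses are not given: they have to be found in the camera images.
- bed: Near table of a fixed floor-standing woodworking jointer left of the bench: a level flat steel bed, its top 60 mm above the bench. Origin on its top surface, on the fence's tilt line. Own x along bed and fence away from the robot, y level towards the fence, z up. Flat and clear for x -320 to 180, y -195 to 0 mm (beyond, from x 210, a 15 mm high cutter guard).
- fence: Steel fence behind the bed: 700 mm long (own x -200 to 500), 115 high, 18 thick. Working face: own plane y = 0, looking to -y. Tilts about its face's lower edge, the own x axis through its origin (= bed's origin); square when its axes match the bed's. Starts leaning in over the bed 0.05 to 0.13 rad (about +x). Stiff: yields to about 4 N at 120 mm height, stays where pushed.
- square: L-shaped aluminium set-up square, 20 mm thick (own x), 0.42 kg, standing on its foot on the mat. Origin: outer corner (heel), mid-thickness. Foot 165 mm long to own -y, 34 high; upright 125 mm tall to +z, 34 wide. True faces: underside z = 0 and the upright's outer face y = 0, which looks to +y. Grip the bare foot, y -85 to -140 mm, across the 20 mm.
- square_heel (a point): The square's outer corner, the same point as its origin; axes of the square.
- square_upright_top (a point): Top end of the outer face of the square's upright, 125 mm above the heel; axes of the square.
- square_foot_end (a point): Far end of the underside of the square's foot, 165 mm from the heel; axes of the square.
- mat: Black rubber mat lying on the bench, 280 x 280 mm and 6 mm thick, fixed; origin at the centre of its underside, at bench height.
- push_block: Bystander: plywood push block with a wooden handle, 85 x 240 x 100 mm, standing on the bench. Origin at the centre of its underside.
- dividers: Bystander: cooper's steel dividers, 300 mm long, lying half open on the bench. Origin under the joint of the legs; the legs run to own +x.
- head_board: Bystander: oak board for a barrel head, 420 x 85 x 22 mm, lying on the bench. Origin at the centre of its underside.
Mind the look-alikes: they are no part of the job. Of the things that look like the square, the smaller one is meant.

How it is judged:
On the way:
1. the square is held pressed into the corner, both legs flush: no gap over 2 mm at either end of a leg, the fence square, 4 to 20 N on the fence and 2 to 20 N on the bed (y of each of square_heel, square_upright_top in the frame of fence above -0.002 m and z of each of square_heel, square_foot_end in the frame of bed below 0.002 m and contact force between square and fence between 4 and 20 N and contact force between square and bed between 2 and 20 N and angle between the z axis of fence and the z axis of bed, either way round below 0.014 rad), for 0.5 s.
At the end, for the whole second after the job is handed in: The fence is square to the bed within 0.014 rad (0.8 degrees); the square stands upright on its foot on the mat, its whole foot within 5 mm of it, at rest and let go (angle between the z axis of fence and the z axis of bed, either way round below 0.014 rad and angle between square's own z axis and vertical below 0.05 rad and height (world z) of square_heel between 0.003 and 0.009 m and x of square_heel in the frame of mat between -0.145 and 0.145 m and y of square_heel in the frame of mat between -0.145 and 0.145 m and x of square_foot_end in the frame of mat between -0.145 and 0.145 m and y of square_foot_end in the frame of mat between -0.145 and 0.145 m and linear speed of square below 0.01 m/s); the robot touches nothing.
It fails at once if the square is rammed against the fence with more than 40 N (contact force between square and fence above 40 N).
It fails at once if the square is slammed on the machine's bed with more than 80 N (contact force between square and bed above 80 N).
It fails at once if the fence is pushed with the arm or gripper instead of the square (contact force between any of the arm, the fingers and fence above 2 N).
It fails at once if a bystander is moved by more than 30 mm (distance of any of push_block, dividers, head_board from where it was at the start of the episode above 0.03 m).
It also fails if it takes over 72 s, if anything falls off the work surface, if the arm or the gripper's body presses on something with over 40 N, if the wrist force passes 120 N, or if a joint passes its speed limit or range.

### The arm

A 6-joint arm with a two-finger parallel gripper is mounted at the origin on the work surface. World frame = base frame: x ahead of the robot, y to its left, z up, the work surface at z = 0. Lengths are in m, angles in rad, forces in N, time in s.
With the tool pointing down it reaches from about 0.425 to 0.95 m from the base axis. Payload 3.5 kg.
Tool frame: the origin (TCP) lies midway between the tips of the shut fingers; the grasp point (between the pads) lies 19 mm behind it; y points along the fingers, x is the direction in which the jaws open and shut, and the axes are right-handed (so a half turn about y gives the same grasp; the last joint's range is limited). The gripper opens to 85 mm and grips with 20 to 120 N. Pads are 22 mm wide; open, the fingers measure 114 mm over their backs; the gripper's body (76 mm by 85 mm) begins 54 mm behind the grasp point. The pads swing forward as they close: fully open they stand 13 mm farther back than shut.
Start: joints at [0.987, 0.286, 1.577, -0, 1.279, -0.15], TCP at [0.284, 0.612, 0.207] pointing down, gripper open.
Joint ranges: [-2.77, 2.77], [-0.9, 2.22], [0.21, 2.48], [-1.53, 4.67], [0.24, 2.81], [-2.84, 2.84]. Speed limits (rad/s): [2.79, 2.79, 3.14, 3.14, 3.14, 3.14].

### API

Orientations are given as a unit quaternion [x, y, z, w].
In Python, from plant import ctrl, viewer gives the robot as it stands.
- The arm moves only by the tool step_arm, never from a script. Its argument "rows" is a list of rows, each a list of 3 entries, a list of its own where there are three numbers: the turn, a rotation vector about the tool's x, y, z in degrees, then the shift along the tool's x, y, z in mm, then the closure, from 0 (fully open) to 1 (shut). A call has 1 to 10 rows; each row is the pose to reach, as a shift and turn from the pose commanded when the call began, along the tool's axes at that moment; what a row does not reach only later rows make up. A row lasts 1/12 s, in which the tool goes at most 41.7 mm and 7.16 degrees, less where a joint would pass 70% of its speed; a pose out of reach is approached as far as the arm can. A call with a gripper value outside its range is refused whole. The fingers move at their own pace and stop on an object; "newtons" is the grip in N (left out, the last holds). Time passes only in rows, so rows that repeat a pose let the fingers close. It gives the time, the measured TCP pose, the force and the opening at its end, in the units of the state.
- ctrl.get_state(): the state, without advancing time (a new reading comes with each control period).
- viewer.read_camera(name): name is "scene" or "top" or "wrist"; returns (picture, depth): 400x640x3 uint8, red, green, blue; 400x640 float32, m along the optical axis (not along the pixel's ray), 0 where there is no reading.
- viewer.calibration(name): a dict with "K" (3x3 intrinsics, pixels), "D" ([k1, k2, p1, p2, k3] as OpenCV has them; the pictures are not rectified), "R" (3x3) and "t" (3): a world point X has camera coordinates R X + t. Camera axes: x right, y down, z forward; pixel columns grow to the right and rows downward; lengths in m; the calibration is good to about 2 mm. A picture is of the moment at which its call begins: read the wrist's pose just before it. calibration takes no time and is no camera call; for the wrist camera it gives the pose at the moment of the call.
- ctrl.sign_off(): hands the job in, once; it reports no verdict.
The state is a dict: "time": time; "qpos": joint angles; "dq": joint speeds; "joint_efforts": joint torques, N m; "eef_pos": TCP position; "tcp_rot": TCP orientation; "contact_force": force on the tool from outside, world axes, zero at the start; "wrist_torque": the same for the moment, N m; "opening": opening from 0.0 (shut) to 1.0 (fully open).
Only numpy, scipy, OpenCV 4.12 (cv2) and the standard library are available. Lean on these libraries where they do the work, as an engineer would, in place of code of your own. Each camera call takes 0.05 s, during which the arm holds its last target.

## Working session

There is one attempt and no reset: what is moved stays moved. The work goes in short steps, Python scripts to look and compute and a tool call to move; the robot and the scene stay as the last step left them, time stands still between calls to the robot, and variables do not carry over. Pictures are saved under pics/ and viewed, and the job is handed in when it is done.

Besides the shell and the picture viewer there is one more tool, called after ">>>" as a command line: name --argument value ..., lists and objects as JSON in quotes. step_arm: Moves the arm, as the interface text tells. Its arguments: {"type":"object","properties":{"rows":{"type":"array"},"newtons":{"type":"number"}},"required":["rows"]}

```bash
ls; mkdir -p pics
cat > h.py <<'E'
import numpy as np, cv2
from plant import ctrl, viewer
from scipy.spatial.transform import Rotation as R
def snap(n,f):
    c=viewer.calibration(n); p,d=viewer.read_camera(n)
    cv2.imwrite('pics/'+f+'.png',cv2.cvtColor(p,cv2.COLOR_RGB2BGR)); np.savez('pics/'+f+'.npz',p=p,d=d,**{k:np.array(c[k]) for k in c})
    return p,d,c
def load(f):
    z=np.load('pics/'+f+'.npz'); return z['p'],z['d'],{k:z[k] for k in 'K D R t'.split()}
def ray(c,uv):
    u=cv2.undistortPoints(np.array(uv,float).reshape(-1,1,2),c['K'],c['D']).reshape(-1,2)
    dirs=np.c_[u,np.ones(len(u))]@c['R']; o=-c['R'].T@c['t']; return o,dirs
def onplane(c,uv,z):
    o,d=ray(c,uv); return o+d*((z-o[2])/d[:,2])[:,None]
def proj(c,X):
    return cv2.projectPoints(np.array(X,float).reshape(-1,3),cv2.Rodrigues(c['R'])[0],c['t'],c['K'],c['D'])[0].reshape(-1,2)
def pts(d,c):
    v,u=np.mgrid[0:d.shape[0],0:d.shape[1]]
    o,r=ray(c,np.c_[u.ravel(),v.ravel()]); return (o+r*d.reshape(-1,1)).reshape(*d.shape,3)
E
python3 - <<'E'
from h import *
np.set_printoptions(precision=4,suppress=True)
s=ctrl.get_state()
for k in s: print(k,np.array(s[k]))
for n in ['scene','top','wrist']:
    p,d,c=snap(n,n+'0'); print(n,(-c['R'].T@c['t']),c['R'][2],(d>0).mean())
E
```

```text
pics
time 0.0
qpos [ 0.987   0.2872  1.5782  0.      1.2786 -0.15  ]
dq [-0.0006 -0.0011 -0.0017 -0.0011 -0.0032  0.0004]
joint_efforts [  0.0013 -40.5969 -29.2635  -0.0001   0.0055   0.    ]
eef_pos [0.2833 0.6119 0.2051]
tcp_rot [ 0.5962  0.3799 -0.3814 -0.5956]
contact_force [ 0.5738 -0.2799 -0.0125]
wrist_torque [-0.0283 -0.0049  0.0055]
opening 0.996094829790632
scene [ 1.3844 -0.2607  1.2818] [-0.5913  0.1048 -0.7996] 0.9958203125
top [ 0.298  -0.1105  1.7186] [ 0.1417 -0.0046 -0.9899] 0.99596875
wrist [0.2191 0.6418 0.3722] [ 0.2545 -0.1196 -0.9597] 0.99596875
```

View pics/scene0.png

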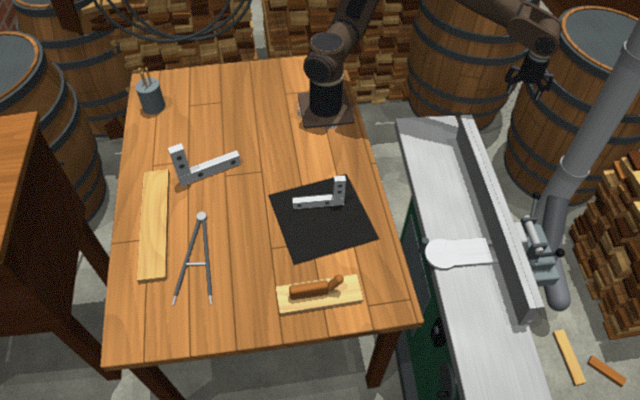

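View pics/top0.png

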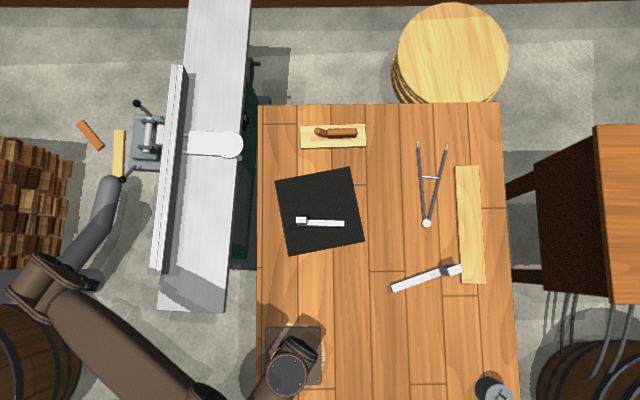

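View pics/wrist0.png

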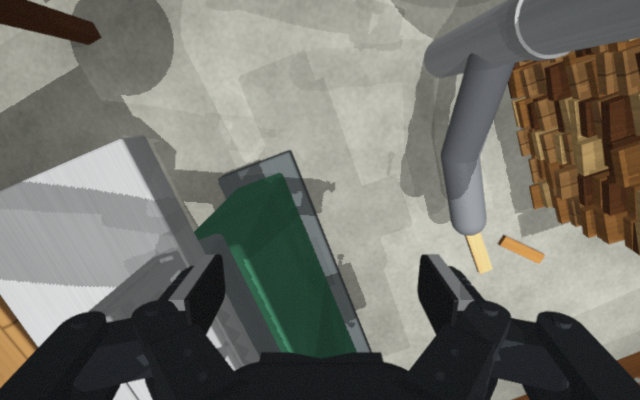

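The scene view shows the square on the mat, with its upright at about (340,190) and its foot running left to (293,203). In the top view the upright is at (301,220) and the foot reaches (345,223). The look-alike sits at (180,165) in the scene view. The fence face and bed are clear in both views.

Run:
```python
from h import *
for f,(a,b,x,y),s in [('top0',(160,260,265,375),6),('scene0',(165,270,260,385),6),('top0',(0,320,130,270),2.6)]:
    im=cv2.imread(f'pics/{f}.png')[a:b,x:y]
    cv2.imwrite(f'pics/crop_{f}_{x}.png',cv2.resize(im,None,fx=s if s>3 else 1.8,fy=s if s>3 else 1.8,interpolation=cv2.INTER_CUBIC))
np.set_printoptions(precision=4,suppress=True)
for f in ['top0','scene0']:
    p,d,c=load(f); P=pts(d,c)
    L=[('table',(300,430),(130,0)) ]
    q={'top0':{'mat':(330,190),'foot':(330,224),'upr':(301,219),'bed1':(200,290),'bed2':(210,180),'bed3':(210,100),'fencetop':(166,200)},
       'scene0':{'mat':(300,230),'foot':(312,203),'upr':(340,180),'bed1':(440,180),'bed2':(470,300),'fence':(500,220)}}[f]
    for k,(u,v) in q.items(): print(f,k,P[v,u])
```

```text
top0 mat [ 0.5722 -0.1346  0.0168]
top0 foot [ 0.4468 -0.1324  0.0469]
top0 upr [ 0.4574 -0.035   0.1304]
top0 bed1 [0.228  0.3108 0.0635]
top0 bed2 [0.6069 0.2872 0.0566]
top0 bed3 [0.8981 0.2918 0.0589]
top0 fencetop [0.5199 0.3968 0.1813]
scene0 mat [ 0.5433 -0.1717  0.007 ]
scene0 foot [ 0.4616 -0.1211  0.0297]
scene0 upr [ 0.4626 -0.0346  0.1309]
scene0 bed1 [0.4538 0.305  0.0585]
scene0 bed2 [0.8837 0.2563 0.0629]
scene0 fence [0.7083 0.3784 0.1741]
```

View pics/crop_top0_265.png

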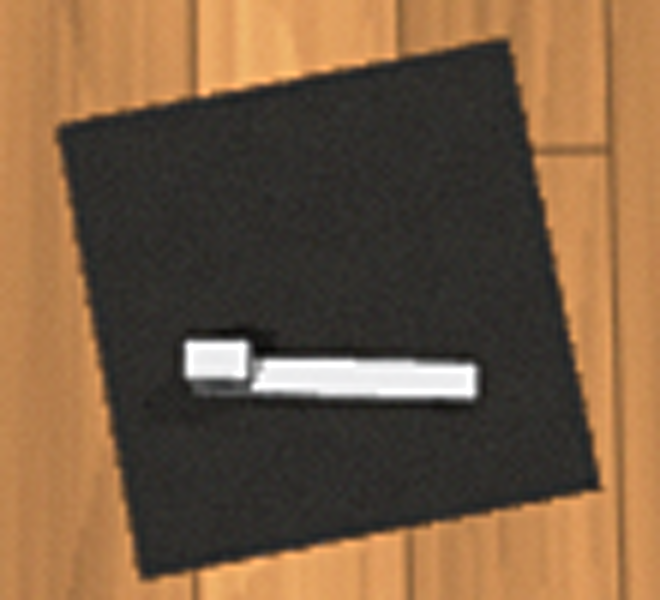

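View pics/crop_scene0_260.png

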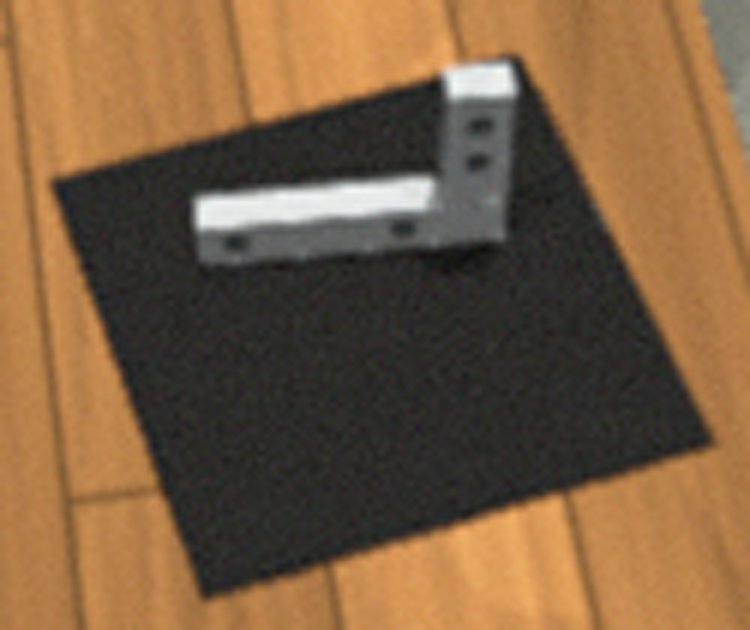

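View pics/crop_top0_130.png

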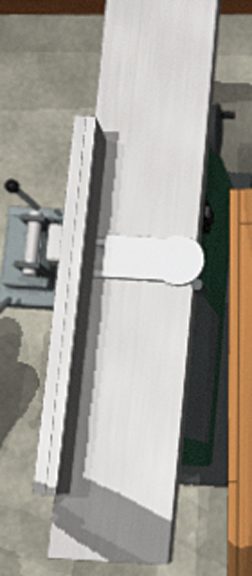

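The crops show the square clearly: its foot top spans (250..475, 360..400) in the enlarged top crop and its upright top is at (217,360). Next I'll measure its pose, the mat, and the bed and fence planes.

Run:
```python
from h import *
np.set_printoptions(precision=4,suppress=True)
D={f:load(f) for f in['top0','scene0']}
# triangulate a few: foot end top corners (crop px -> image px)
def tri(ut,us):
    o1,a=ray(D['top0'][2],[ut]);o2,b=ray(D['scene0'][2],[us]);a=a[0]/np.linalg.norm(a);b=b[0]/np.linalg.norm(b)
    s=np.linalg.lstsq(np.c_[a,-b],o2-o1,rcond=None)[0]; p=o1+a*s[0];q=o2+b*s[1]; return (p+q)/2,np.linalg.norm(p-q)
T=lambda x,y:(265+(x+.5)/6-.5,160+(y+.5)/6-.5)
S=lambda x,y:(260+(x+.5)/6-.5,165+(y+.5)/6-.5)
for n,a,b in [('foot end far',T(477,362),S(197,229)),('foot end near',T(477,401),S(193,198)),
  ('upr +y far',T(184,338),S(518,94)),('upr +y near',T(184,379),S(511,63)),('upr -y far',T(249,338),S(447,98)),('upr -y near',T(249,379),S(442,71)),
  ('mat farleft',T(58,128),S(713,440)),('mat farright',T(510,38),S(207,597)),('mat nearright',T(600,490),S(53,182)),('mat nearleft',T(143,580),S(520,58))]:
    print(n,*tri(a,b), onplane(D['top0'][2],[a],.006)[0][:2] if 'mat' in n else '')
# mask of white in each view, minAreaRect on foot top plane .040
for f,box in [('top0',(200,245,290,350)),('scene0',(170,215,285,350))]:
    p,d,c=D[f]; a,b,x,y=box; g=p[a:b,x:y].min(2); v,u=np.nonzero(g>190); 
    X=onplane(c,np.c_[u+x,v+a],.040); X2=onplane(c,np.c_[u+x,v+a],.131)
    pf=pts(d,c)[v+a,u+x]; lo=pf[:,2]<.08
    m=lo
    r=cv2.minAreaRect(X[m][:,:2].astype(np.float32)); print(f,'foot',r, X[m].mean(0), np.median(pf[m][:,2]))
    if (~lo).sum()>5:
        print(f,'upr top',X2[~lo].mean(0),np.median(pf[~lo][:,2]),cv2.minAreaRect(X2[~lo][:,:2].astype(np.float32)))
    q=X[m][:,:2]-X[m][:,:2].mean(0); e=np.linalg.svd(q,full_matrices=False)[2][0]; print('axis deg',np.degrees(np.arctan2(e[1],e[0])))
# bed & fence
def plane(P):
    P=P.copy()
    for i in range(4):
        m=P.mean(0); n=np.linalg.svd(P-m,full_matrices=False)[2][2]; r=(P-m)@n; P=P[abs(r)<2.5*r.std()]
    return m,n,r.std(),len(P)
for f in D:
    p,d,c=D[f];P=pts(d,c).reshape(-1,3)
    b=P[(P[:,0]>.25)&(P[:,0]<1)&(P[:,1]>.2)&(P[:,1]<.33)&(abs(P[:,2]-.06)<.02)]
    print(f,'bed',plane(b))
    F=P[(P[:,0]>.3)&(P[:,0]<.9)&(P[:,1]>.33)&(P[:,1]<.45)&(P[:,2]>.08)&(P[:,2]<.163)]
    print('fence',plane(F))
    tp=P[(P[:,0]>.3)&(P[:,0]<.9)&(P[:,1]>.33)&(P[:,1]<.45)&(P[:,2]>.168)]
    print('ftop',plane(tp))
```

```text
foot end far [ 0.4608 -0.1829  0.0427] 0.0015684913019740302 
foot end near [ 0.4382 -0.1824  0.0402] 0.0012300188326372235 
upr +y far [ 0.4676 -0.0166  0.1325] 0.0012604854752020654 
upr +y near [ 0.4451 -0.0161  0.1303] 0.0006050551287292915 
upr -y far [ 0.4668 -0.053   0.135 ] 0.0017561068978169335 
upr -y near [ 0.4446 -0.052   0.1298] 0.0005228743862278579 
mat farleft [0.6097 0.066  0.0063] 0.0021062855069064025 [0.61   0.0671]
mat farright [ 0.6618 -0.2067  0.0076] 0.0015838607093904466 [ 0.662  -0.2076]
mat nearright [ 0.3873 -0.2557  0.0035] 0.0001357487862137193 [ 0.3872 -0.2554]
mat nearleft [0.3379 0.0166 0.0024] 7.372012402997335e-05 [0.3378 0.0164]
top0 foot ((0.4529682397842407, -0.11501995474100113), (0.12661556899547577, 0.017637070268392563), 89.22872924804688) [ 0.4528 -0.1172  0.04  ] 0.04067512665321171
top0 upr top [ 0.4556 -0.0341  0.131 ] 0.13117558380116634 ((0.4554595649242401, -0.04993753507733345), (0.06331323087215424, 0.01670677773654461), 89.22077941894531)
axis deg -92.36440308112161
scene0 foot ((0.4514414668083191, -0.11917029321193695), (0.1238819
[... 296 characters left out ...]
top0 bed (array([0.6134, 0.2679, 0.0612]), array([ 0.0016,  0.0007, -1.    ]), np.float64(0.0043407239444585135), 6701)
fence (array([0.6034, 0.3923, 0.1236]), array([ 0.0643,  0.9921, -0.1075]), np.float64(0.011370952552000334), 986)
ftop (array([0.5909, 0.4044, 0.1765]), array([-0.0036, -0.0439,  0.999 ]), np.float64(0.0034974099225020343), 2317)
scene0 bed (array([0.675 , 0.2661, 0.0606]), array([-0.0003,  0.0035, -1.    ]), np.float64(0.002808359806852757), 7185)
fence (array([0.6329, 0.3855, 0.1223]), array([0.0751, 0.9923, 0.0984]), np.float64(0.0013001060763441284), 1693)
ftop (array([0.6378, 0.398 , 0.1761]), array([ 0.0048,  0.0683, -0.9977]), np.float64(0.002465664104552858), 2227)
```

```bash
cat >> h.py <<'E'
np.set_printoptions(precision=4,suppress=True)
def move(target,yaw=None,M=None):
    """target TCP, tool x axis world yaw deg (tool y down)"""
    s=ctrl.get_state(); R0=R.from_quat(s['tcp_rot']).as_matrix(); p=np.array(s['eef_pos'])
    if M is None:
        a=np.radians(yaw); x=np.array([np.cos(a),np.sin(a),0]); y=np.array([0,0,-1.]); M=np.c_[x,y,np.cross(x,y)]
    print('turn',R.from_matrix(R0.T@M).as_rotvec(degrees=True).round(2),'shift',(R0.T@(np.array(target)-p)*1000).round(1))
def st():
    s=ctrl.get_state(); M=R.from_quat(s['tcp_rot']).as_matrix()
    print('t',s['time'],'q',np.array(s['qpos']),'p',np.array(s['eef_pos']),'F',np.array(s['contact_force']),'T',np.array(s['wrist_torque']),'open',s['opening']); print(M); return s
E
python3 - <<'E'
from h import *
st()
for y in (-2.2,177.8): move([.4527,-.113,.20],y)
s=ctrl.get_state();M=R.from_quat(s['tcp_rot']).as_matrix();c=viewer.calibration('wrist');print(M.T@(-c['R'].T@c['t']-s['eef_pos']))
E
```

```text
t 0.15 q [ 0.987   0.287   1.5778 -0.      1.2786 -0.15  ] p [0.2834 0.612  0.2054] F [0.3821 0.773  0.0706] T [-0.0539 -0.0282 -0.0205] open 1.0010436020272842
[[ 0.4203 -0.001  -0.9074]
 [ 0.9074 -0.0016  0.4203]
 [-0.0019 -1.      0.0003]]
turn [ 0.05 67.34 -0.1 ] shift [-586.7    6.4 -458.4]
turn [  -0.12 -112.66   -0.06] shift [-586.7    6.4 -458.4]
[-0.0003 -0.1669  0.0709]
```

>>> step_arm --rows '[[[0,0,0],[0,-60,0],0],[[0,0,0],[0,-125,0],0],[[0,0,0],[0,-125,0],0],[[0,0,0],[0,-125,0],0],[[0,20,0],[-164,-125,-263],0],[[0,20,0],[-164,-125,-263],0],[[0,20,0],[-164,-125,-263],0],[[0,20,0],[-164,-125,-263],0],[[0,20,0],[-164,-125,-263],0],[[0,20,0],[-164,-125,-263],0]]'

```text
time: 0.98
eef_pos: [0.421, 0.4015, 0.3311]
tcp_rot: [0.653, 0.271, -0.272, -0.653]
contact_force: [0.5, -0.1, 0.9]
opening: 0.997
```

Run:
```python
from h import *
st(); move([.453,-.113,.24],-2.2); move([.50,.22,.36],-4.3)
```

```text
t 0.9833 q [ 0.5874  0.0125  1.6591 -0.      1.4702 -0.201 ] p [0.421  0.4015 0.3311] F [ 0.5173 -0.1329  0.9199] T [ 0.0188 -0.0983  0.0251] open 0.997426472462478
[[ 0.705  -0.0002 -0.7092]
 [ 0.7092 -0.0002  0.705 ]
 [-0.0002 -1.      0.    ]]
turn [ 0.   47.37 -0.01] shift [-342.3   91.1 -385.4]
turn [ 0.   49.47 -0.01] shift [ -73.1  -28.9 -184. ]
```

Run:
```python
from h import *
snap('wrist','w1')
```

```text
(no output)
```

View pics/w1.png

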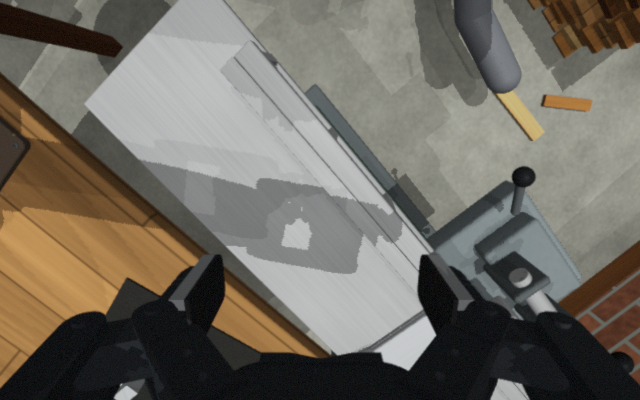

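>>> step_arm --rows '[[[0,47.4,0],[-342,50,-385],0],[[0,47.4,0],[-342,50,-385],0],[[0,47.4,0],[-342,50,-385],0],[[0,47.4,0],[-342,50,-385],0],[[0,47.4,0],[-342,50,-385],0],[[0,47.4,0],[-342,50,-385],0],[[0,47.4,0],[-342,50,-385],0],[[0,47.4,0],[-342,50,-385],0],[[0,47.4,0],[-342,50,-385],0],[[0,47.4,0],[-342,50,-385],0]]'

```text
time: 1.87
eef_pos: [0.4456, -0.0123, 0.291]
tcp_rot: [0.707, -0.014, 0.014, -0.707]
contact_force: [1.6, -0.4, 0.0]
opening: 0.999
```

Run:
```python
from h import *
st(); move([.453,-.113,.24],-2.2)
```

```text
t 1.8667 q [-0.256  -0.2984  2.0064  0.0001  1.433  -0.2168] p [ 0.4456 -0.0123  0.291 ] F [ 1.5678 -0.4481  0.006 ] T [-0.0585 -0.048  -0.0243] open 0.9990070534548143
[[ 0.9992  0.0007  0.0392]
 [-0.0392 -0.0001  0.9992]
 [ 0.0007 -1.     -0.    ]]
turn [ 0.   -0.05  0.04] shift [  11.3   51.  -100.3]
```

The wrist view over the machine shows the fence's top strip running from (235,55) to (425,285) with the bed to its left. I'll move above the square and look straight down.

>>> step_arm --rows '[[[0,0,0],[11,20,-100],0],[[0,0,0],[11,51,-100],0],[[0,0,0],[11,51,-100],0],[[0,0,0],[11,51,-100],0],[[0,0,0],[11,51,-100],0]]'

```text
time: 2.28
eef_pos: [0.4522, -0.1116, 0.2384]
tcp_rot: [-0.706, 0.016, -0.014, 0.708]
contact_force: [0.3, -0.3, 0.6]
opening: 1.001
```

Run:
```python
from h import *
st(); snap('wrist','w2')
```

```text
t 2.2833 q [-0.4605 -0.2141  2.0332  0.0003  1.3263 -0.4182] p [ 0.4522 -0.1116  0.2384] F [ 0.3494 -0.2662  0.5758] T [-0.0094  0.0029  0.003 ] open 1.0008665173787612
[[ 0.9991 -0.0033  0.0424]
 [-0.0424  0.002   0.9991]
 [-0.0034 -1.      0.0019]]
```

View pics/w2.png

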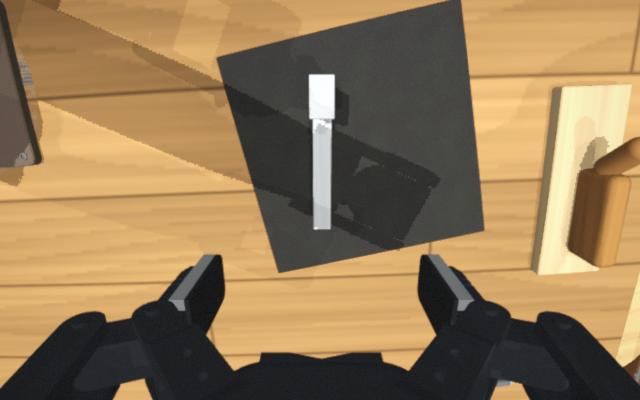

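The wrist view has the foot centred on column 322, from row 120 to row 228, with the upright top at (321,95). The foot is nearly parallel to the gripper.

Run:
```python
from h import *
p,d,c=load('w2')
g=p[60:240,295:345].astype(int).min(2)>140
for v in range(66,236,8):
    r=np.nonzero(g[v-60])[0]; print(v, (r.min()+295,r.max()+295) if len(r) else None,end='; ')
print()
rows=np.arange(132,224); L=[];Rr=[]
for v in rows:
    r=np.nonzero(g[v-60])[0]; L.append((r.min()+295-.5,v));Rr.append((r.max()+295+.5,v))
A=onplane(c,L,.040);B=onplane(c,Rr,.040)
M=(A+B)/2; k=np.polyfit(M[:,1],M[:,0],1); print('width',np.linalg.norm((B-A),axis=1).mean(),'center x at y=-.11',np.polyval(k,-.11),'yaw deg',-np.degrees(np.arctan(k[0])))
for r in (227,228,229,230): print(r,onplane(c,[(322,r)],.040))
print('upr top corners',onplane(c,[(308.5,73.5),(335,73.5),(308.5,119),(335,119)],.131))
P=pts(d,c); print('z foot',np.median(P[150:220,318:326,2]),'z upr',np.median(P[80:115,312:330,2]),'mat',np.median(P[100:200,240:300,2]))
```

```text
66 None; 74 (np.int64(309), np.int64(333)); 82 (np.int64(309), np.int64(334)); 90 (np.int64(309), np.int64(334)); 98 (np.int64(309), np.int64(334)); 106 (np.int64(309), np.int64(334)); 114 (np.int64(309), np.int64(334)); 122 (np.int64(313), np.int64(330)); 130 (np.int64(313), np.int64(331)); 138 (np.int64(313), np.int64(330)); 146 (np.int64(313), np.int64(330)); 154 (np.int64(313), np.int64(330)); 162 (np.int64(313), np.int64(330)); 170 (np.int64(313), np.int64(330)); 178 (np.int64(313), np.int64(330)); 186 (np.int64(313), np.int64(330)); 194 (np.int64(313), np.int64(330)); 202 (np.int64(314), np.int64(330)); 210 (np.int64(314), np.int64(330)); 218 (np.int64(314), np.int64(330)); 226 (np.int64(314), np.int64(330)); 234 None; 
width 0.020145618768690258 center x at y=-.11 0.45307941622885345 yaw deg -2.200124270816025
227 [[ 0.4505 -0.1806  0.04  ]]
228 [[ 0.4505 -0.1819  0.04  ]]
229 [[ 0.4504 -0.1831  0.04  ]]
230 [[ 0.4504 -0.1844  0.04  ]]
upr top corners [[ 0.4468 -0.0174  0.131 ]
 [ 0.4675 -0.0183  0.131 ]
 [ 0.445  -0.0522  0.131 ]
 [ 0.4664 -0.0531  0.131 ]]
z foot 0.03945331760764245 z upr 0.13055591597823274 mat 0.005318278976325835
```

Run:
```python
from h import *
move([.4528,-.118,.05],-2.2)
```

```text
turn [-0.06 -0.13 -0.06] shift [  0.3 189.8  -7.2]
```

>>> step_arm --rows '[[[0,-0.1,0],[0.3,30,-7],0],[[0,-0.1,0],[0.3,70,-7],0],[[0,-0.1,0],[0.3,110,-7],0],[[0,-0.1,0],[0.3,150,-7],0],[[0,-0.1,0],[0.3,175,-7],0],[[0,-0.1,0],[0.3,190,-7],0],[[0,-0.1,0],[0.3,190,-7],0],[[0,-0.1,0],[0.3,190,-7],0]]'

```text
time: 3.0
eef_pos: [0.4538, -0.1171, 0.0508]
tcp_rot: [-0.707, 0.013, -0.013, 0.707]
contact_force: [0.0, -0.3, 0.6]
opening: 1.0
```

Run:
```python
from h import *
st();move([.4528,-.118,.012],-2.2)
```

```text
t 3.0 q [-0.4696  0.0238  2.1867  0.0002  0.9309 -0.434 ] p [ 0.4538 -0.1171  0.0508] F [ 0.0021 -0.3384  0.5739] T [ 0.014   0.0304 -0.0099] open 1.0001446376210046
[[ 0.9994  0.0003  0.0357]
 [-0.0357  0.      0.9994]
 [ 0.0003 -1.      0.0001]]
turn [-0.    0.15  0.02] shift [-0.9 38.8 -1. ]
```

>>> step_arm --rows '[[[0,0.15,0],[-0.9,20,-1],0],[[0,0.15,0],[-0.9,35,-1],0],[[0,0.15,0],[-0.9,38.8,-1],0],[[0,0.15,0],[-0.9,38.8,-1],0.3],[[0,0.15,0],[-0.9,38.8,-1],0.6],[[0,0.15,0],[-0.9,38.8,-1],1],[[0,0.15,0],[-0.9,38.8,-1],1],[[0,0.15,0],[-0.9,38.8,-1],1],[[0,0.15,0],[-0.9,38.8,-1],1],[[0,0.15,0],[-0.9,38.8,-1],1]]' --newtons 90

```text
time: 3.83
eef_pos: [0.4527, -0.1193, 0.0128]
tcp_rot: [0.707, -0.014, 0.014, -0.707]
contact_force: [-2.2, 1.3, 6.7]
opening: 0.18
```

Run:
```python
from h import *
st()
```

```text
t 3.8333 q [-0.4747  0.0942  2.2002 -0.0002  0.8468 -0.4346] p [ 0.4527 -0.1193  0.0128] F [-2.2198  1.3409  6.716 ] T [0.1682 0.4035 0.0357] open 0.17971114884692094
[[ 0.9992  0.0003  0.04  ]
 [-0.04   -0.0003  0.9992]
 [ 0.0003 -1.     -0.0003]]
```

>>> step_arm --rows '[[[0,0,0],[0,0,0],1],[[0,0,0],[0,0,0],1],[[0,0,0],[0,-4,0],1],[[0,0,0],[0,-10,0],1],[[0,0,0],[0,-20,0],1],[[0,0,0],[0,-20,0],1],[[0,0,0],[0,-20,0],1]]'

```text
time: 4.42
eef_pos: [0.4527, -0.1193, 0.0322]
tcp_rot: [0.707, -0.014, 0.015, -0.707]
contact_force: [0.1, -1.0, -4.1]
opening: 0.177
```

Run:
```python
from h import *
st();snap('wrist','w3')
```

```text
t 4.4167 q [-0.4747  0.0559  2.1956 -0.0002  0.8883 -0.4345] p [ 0.4527 -0.1193  0.0322] F [ 0.067  -1.037  -4.0737] T [-0.1356 -0.0085 -0.0527] open 0.17717174949051587
[[ 0.9992  0.0015  0.0401]
 [-0.0401 -0.001   0.9992]
 [ 0.0016 -1.     -0.0009]]
```

View pics/w3.png

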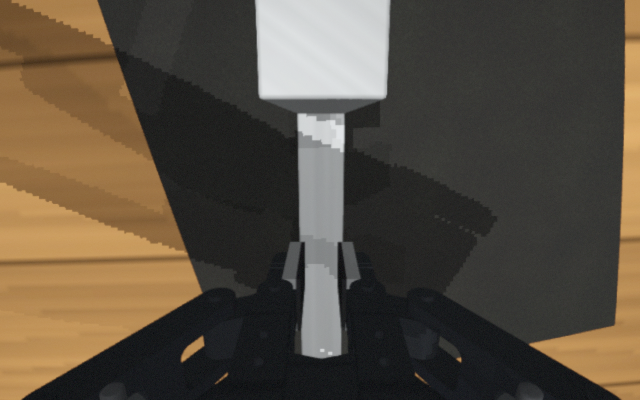

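The square is gripped: the foot is between the pads at about (322,300), and the 4.1 N load matches its weight. I'll double-check the fence yaw before carrying it over.

Run:
```python
from h import *
p,d,c=load('w3');P=pts(d,c)
Q=P[115:235,305:340].reshape(-1,3);
k=np.polyfit(Q[:,1],Q[:,2],1);print('foot top z vs y slope',k, Q[:,1].min(),Q[:,1].max(),np.std(Q[:,2]-np.polyval(k,Q[:,1])))
# bed edge in top (bed white vs not), right edge, rows 180..240,fence top edges
p,d,c=load('top0');P=pts(d,c)
L=[]
for v in range(165,300):
    r=[u for u in range(190,262) if abs(P[v,u,2]-.06)<.012 and p[v,u].min()>110]
    if r: L.append((max(r)+.5,v))
X=onplane(c,L,.06);k=np.polyfit(X[:,0],X[:,1],1);e=X[:,1]-np.polyval(k,X[:,0]);g=abs(e)<.004;k=np.polyfit(X[g,0],X[g,1],1);print('bed edge yaw',np.degrees(np.arctan(k[0])),k,g.sum(),len(g))
# fence face in scene, by x bins
p,d,c=load('scene0');P=pts(d,c).reshape(-1,3)
F=P[(P[:,0]>.3)&(P[:,0]<.9)&(P[:,1]>.33)&(P[:,1]<.45)&(P[:,2]>.075)&(P[:,2]<.165)]
A=np.c_[F[:,0]-.5,F[:,2]-.06,np.ones(len(F))]
m=np.ones(len(F),bool)
for i in range(5):
    s=np.linalg.lstsq(A[m],F[m,1],rcond=None)[0];r=F[:,1]-A@s;m=abs(r)<2.5*r[m].std()
print('fence y=',s,m.sum(),r[m].std(),'yaw',np.degrees(np.arctan(s[0])),'lean',np.arctan(-s[1]))
move([.4894,.2612,.15],-4.33)
```

```text
foot top z vs y slope [0.0338 0.06  ] -0.10656056841622674 -0.04819699223883891 0.009847136253554534
bed edge yaw -4.240917363003864 [-0.0742  0.2445] 135 135
fence y= [-0.0756 -0.0995  0.4018] 1843 0.0012645330807383934 yaw -4.326023061010091 lean 0.09915316218868947
turn [0.02 2.03 0.03] shift [  21.9 -118.5  381.4]
```

>>> step_arm --rows '[[[0,0,0],[0,-30,0],1],[[0,0,0],[0,-60,0],1],[[0,0.5,0],[2,-90,25],1],[[0,1,0],[4,-118,60],1],[[0,1.5,0],[6,-118,95],1],[[0,2,0],[8,-118,130],1],[[0,2,0],[10,-118,165],1],[[0,2,0],[12,-118,200],1],[[0,2,0],[14,-118,235],1],[[0,2,0],[16,-118,270],1]]'

```text
time: 5.3
eef_pos: [0.4782, 0.1518, 0.1487]
tcp_rot: [0.707, -0.027, 0.026, -0.706]
contact_force: [-0.8, -0.0, -4.0]
opening: 0.177
```

Run:
```python
from h import *
st();move([.4894,.2612,.12],-4.3)
```

```text
t 5.3 q [ 0.1051 -0.0418  2.048  -0.0003  1.137   0.1801] p [0.4782 0.1518 0.1487] F [-0.8286 -0.0089 -4.0401] T [-0.1781 -0.0281 -0.0326] open 0.1769318632489409
[[ 0.9972 -0.0016  0.0749]
 [-0.0749 -0.0005  0.9972]
 [-0.0015 -1.     -0.0006]]
turn [ 0.03  0.01 -0.09] shift [  3.1  28.6 110. ]
```

>>> step_arm --rows '[[[0,0,0],[1,5,30],1],[[0,0,0],[2,12,60],1],[[0,0,0],[3,20,85],1],[[0,0,0],[3,29,102],1],[[0,0,0],[3,29,110],1],[[0,0,0],[3,29,110],1],[[0,0,0],[3,29,110],1]]'

```text
time: 5.88
eef_pos: [0.49, 0.2592, 0.1201]
tcp_rot: [0.707, -0.027, 0.026, -0.706]
contact_force: [-0.6, 0.2, -4.6]
opening: 0.179
```

Run:
```python
from h import *
st();move([.4894,.2612,.08],-4.3)
for n in('scene','wrist'):
    p,d,c=snap(n,n+'5')
im=cv2.imread('pics/scene5.png')[60:220,360:560];cv2.imwrite('pics/scene5c.png',cv2.resize(im,None,fx=4,fy=3.7,interpolation=cv2.INTER_CUBIC))
```

```text
t 5.8833 q [ 0.3039  0.1115  1.9467 -0.0008  1.0847  0.3787] p [0.49   0.2592 0.1201] F [-0.6133  0.157  -4.5769] T [-0.1663  0.0063 -0.0278] open 0.17853889905598058
[[ 0.9972 -0.0011  0.0744]
 [-0.0744 -0.0011  0.9972]
 [-0.001  -1.     -0.0011]]
turn [ 0.07  0.04 -0.06] shift [-0.7 40.1  2. ]
```

View pics/scene5c.png

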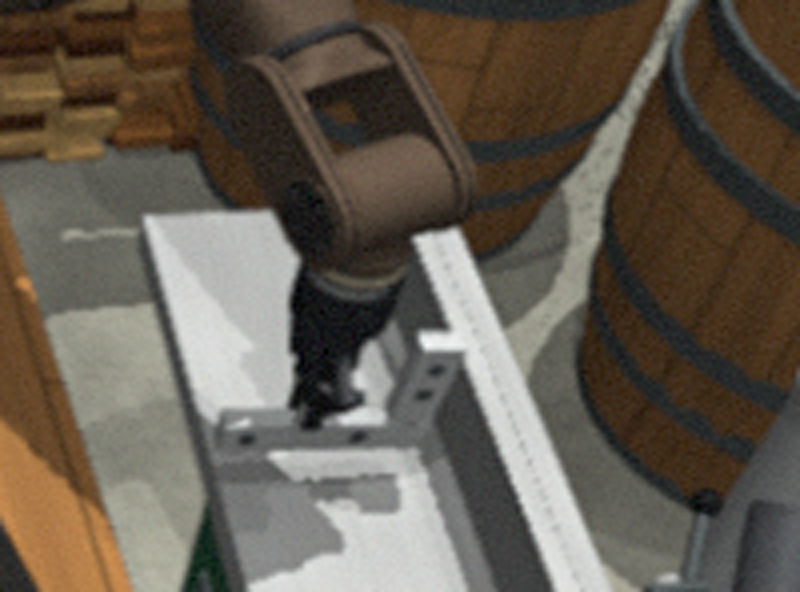

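View pics/wrist5.png

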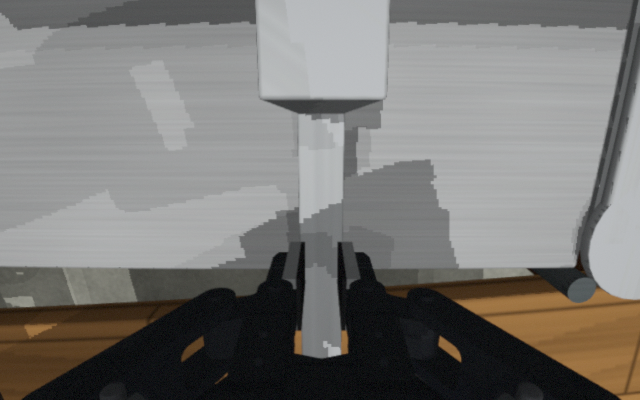

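The scene view shows the square held upright over the bed, its heel about 40 mm short of the fence. The wrist view shows the bed clear beneath it. I'll lower it in stages.

>>> step_arm --rows '[[[0,0,0],[0,15,0],1],[[0,0,0],[0,32,0],1],[[0,0,0],[0,44,0],1],[[0,0,0],[0,49,0],1],[[0,0,0],[0,49,0],1],[[0,0,0],[0,49,0],1]]'

```text
time: 6.48
eef_pos: [0.4907, 0.2593, 0.0718]
tcp_rot: [-0.707, 0.027, -0.027, 0.707]
contact_force: [0.5, -0.7, -2.9]
opening: 0.174
```

Run:
```python
from h import *
st()
```

```text
t 6.4833 q [0.3033 0.1764 1.9734 0.     0.9916 0.3791] p [0.4907 0.2593 0.0718] F [ 0.5148 -0.6874 -2.884 ] T [-0.1455  0.0392 -0.0296] open 0.17357190772241482
[[ 0.9971  0.0002  0.0757]
 [-0.0757  0.0001  0.9971]
 [ 0.0002 -1.      0.0001]]
```

>>> step_arm --rows '[[[0,0,0],[0,1,0],1],[[0,0,0],[0,2,0],1],[[0,0,0],[0,3,0],1],[[0,0,0],[0,3,0],1]]'

```text
time: 6.82
eef_pos: [0.4909, 0.2598, 0.069]
tcp_rot: [-0.706, 0.026, -0.027, 0.707]
contact_force: [1.0, -0.8, -3.5]
opening: 0.181
```

Run:
```python
from h import *
st()
```

```text
t 6.8167 q [ 0.304   0.1806  1.9744 -0.0001  0.9851  0.3793] p [0.4909 0.2598 0.069 ] F [ 0.973  -0.8146 -3.4995] T [-0.1423 -0.1036 -0.0387] open 0.18108483309897805
[[ 0.9972  0.0014  0.0752]
 [-0.0752  0.0004  0.9972]
 [ 0.0013 -1.      0.0005]]
```

>>> step_arm --rows '[[[0,0,0],[0,1,0],1],[[0,0,0],[0,1,0],1],[[0,0,0],[0,2,0],1],[[0,0,0],[0,2,0],1]]'

```text
time: 7.15
eef_pos: [0.4907, 0.2597, 0.0668]
tcp_rot: [-0.707, 0.026, -0.027, 0.707]
contact_force: [0.5, -1.0, -1.4]
opening: 0.177
```

>>> step_arm --rows '[[[0,0,0],[0,0.5,0],1],[[0,0,0],[0,1,0],1],[[0,0,0],[0,1,0],1]]'

```text
time: 7.4
eef_pos: [0.4908, 0.2597, 0.0668]
tcp_rot: [0.707, -0.026, 0.027, -0.707]
contact_force: [-2.3, -2.1, 4.4]
opening: 0.175
```

Run:
```python
from h import *
st()
```

```text
t 7.4 q [ 0.3041  0.1842  1.9751 -0.0003  0.9819  0.3792] p [0.4908 0.2597 0.0668] F [-2.34   -2.1047  4.4307] T [-0.4399  0.3919 -0.022 ] open 0.1752026060000434
[[ 0.9972  0.0005  0.0749]
 [-0.0749 -0.0001  0.9972]
 [ 0.0005 -1.     -0.0001]]
```

The square is on the bed at about 8 N. I'll slide it toward the fence.

>>> step_arm --rows '[[[0,0,0],[0,0,3],1],[[0,0,0],[0,0,7],1],[[0,0,0],[0,0,12],1],[[0,0,0],[0,0,17],1],[[0,0,0],[0,0,21],1],[[0,0,0],[0,0,23],1],[[0,0,0],[0,0,23],1]]'

```text
time: 7.98
eef_pos: [0.4933, 0.2828, 0.0668]
tcp_rot: [0.707, -0.025, 0.027, -0.707]
contact_force: [0.3, -4.3, 4.8]
opening: 0.174
```

Run:
```python
from h import *
st()
p,d,c=snap('scene','scene6');im=cv2.imread('pics/scene6.png')[100:190,400:510];cv2.imwrite('pics/scene6c.png',cv2.resize(im,None,fx=6.5,fy=6.5,interpolation=cv2.INTER_CUBIC))
```

```text
t 7.9833 q [ 0.3427  0.2106  1.9437 -0.0014  0.985   0.4178] p [0.4933 0.2828 0.0668] F [ 0.3211 -4.3258  4.7969] T [-0.6226  0.0524 -0.0417] open 0.1741545497041072
[[ 0.9972  0.0025  0.0743]
 [-0.0743 -0.0004  0.9972]
 [ 0.0025 -1.     -0.0002]]
```

View pics/scene6c.png

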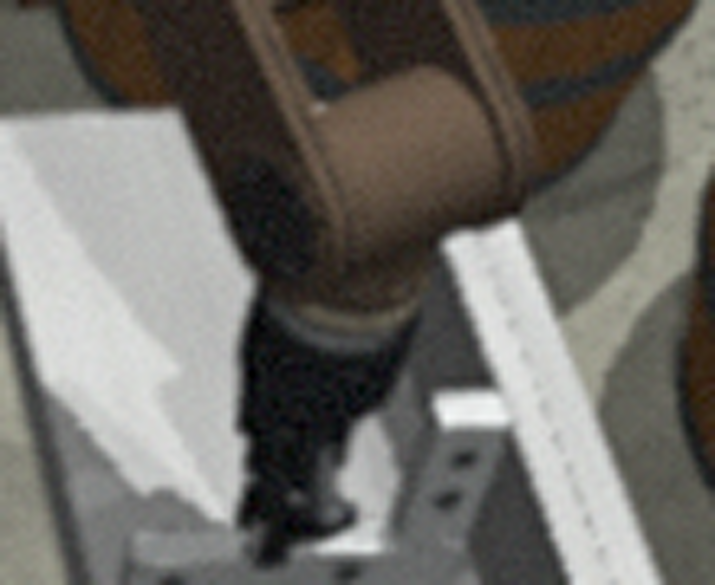

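The upright's top is within a few millimetres of the fence top edge, near (505,410) in the crop. I'll creep forward now.

>>> step_arm --rows '[[[0,0,0],[0,0,0.7],1],[[0,0,0],[0,0,1.4],1],[[0,0,0],[0,0,2.1],1],[[0,0,0],[0,0,2.8],1],[[0,0,0],[0,0,3.5],1],[[0,0,0],[0,0,4],1],[[0,0,0],[0,0,4],1]]'

```text
time: 8.62
eef_pos: [0.4935, 0.2862, 0.0668]
tcp_rot: [0.707, -0.026, 0.027, -0.706]
contact_force: [-0.5, -5.2, 6.1]
opening: 0.177
```

Run:
```python
from h import *
st()
```

```text
t 8.6167 q [ 0.3486  0.2149  1.9387 -0.0022  0.9864  0.4242] p [0.4935 0.2862 0.0668] F [-0.4664 -5.1841  6.1329] T [-0.8928  0.0621  0.0005] open 0.17745469911860745
[[ 0.9972  0.0022  0.0743]
 [-0.0743 -0.0012  0.9972]
 [ 0.0023 -1.     -0.001 ]]
```

>>> step_arm --rows '[[[0,0,0],[0,0,0.6],1],[[0,0,0],[0,0,1.2],1],[[0,0,0],[0,0,1.8],1],[[0,0,0],[0,0,2.4],1],[[0,0,0],[0,0,3],1],[[0,0,0],[0,0,3],1]]'

```text
time: 9.12
eef_pos: [0.4938, 0.289, 0.0668]
tcp_rot: [0.707, -0.026, 0.027, -0.706]
contact_force: [-0.7, -5.3, 5.4]
opening: 0.175
```

Run:
```python
from h import *
st()
```

```text
t 9.1167 q [ 0.3534  0.2183  1.9345 -0.0026  0.9873  0.4291] p [0.4938 0.289  0.0668] F [-0.7138 -5.342   5.4421] T [-0.9638  0.0155 -0.0284] open 0.17490283016250044
[[ 0.9972  0.0021  0.0743]
 [-0.0743 -0.0015  0.9972]
 [ 0.0022 -1.     -0.0013]]
```

>>> step_arm --rows '[[[0,0,0],[0,0,0.6],1],[[0,0,0],[0,0,1.2],1],[[0,0,0],[0,0,1.8],1],[[0,0,0],[0,0,2.4],1],[[0,0,0],[0,0,3],1],[[0,0,0],[0,0,3],1]]'

```text
time: 9.62
eef_pos: [0.4938, 0.2906, 0.0667]
tcp_rot: [0.708, -0.026, 0.027, -0.705]
contact_force: [-0.2, -9.8, 7.8]
opening: 0.177
```

Run:
```python
from h import *
st()
```

```text
t 9.6167 q [ 0.3572  0.2215  1.9307 -0.0056  0.9899  0.434 ] p [0.4938 0.2906 0.0667] F [-0.2281 -9.7583  7.7832] T [-1.6522  0.1538  0.0006] open 0.17683320714024803
[[ 0.9973  0.0011  0.0737]
 [-0.0737 -0.0046  0.9973]
 [ 0.0014 -1.     -0.0045]]
```

>>> step_arm --rows '[[[0,0,0],[0,0,0.6],1],[[0,0,0],[0,0,1.2],1],[[0,0,0],[0,0,1.8],1],[[0,0,0],[0,0,2.4],1],[[0,0,0],[0,0,3],1],[[0,0,0],[0,0,3],1]]'

```text
time: 10.12
eef_pos: [0.4941, 0.2938, 0.0668]
tcp_rot: [0.708, -0.026, 0.027, -0.705]
contact_force: [-1.8, -8.9, 6.4]
opening: 0.18
```

Run:
```python
from h import *
st()
p,d,c=snap('scene','scene7');im=cv2.imread('pics/scene7.png')[100:190,400:510];cv2.imwrite('pics/scene7c.png',cv2.resize(im,None,fx=6.5,fy=6.5,interpolation=cv2.INTER_CUBIC))
snap('wrist','wrist7')
```

```text
t 10.1167 q [ 0.3621  0.225   1.9264 -0.0051  0.9904  0.4388] p [0.4941 0.2938 0.0668] F [-1.805  -8.8501  6.3928] T [-1.5368  0.0276  0.0338] open 0.1803167865485135
[[ 0.9973  0.0014  0.0738]
 [-0.0738 -0.0041  0.9973]
 [ 0.0016 -1.     -0.004 ]]
```

View pics/scene7c.png

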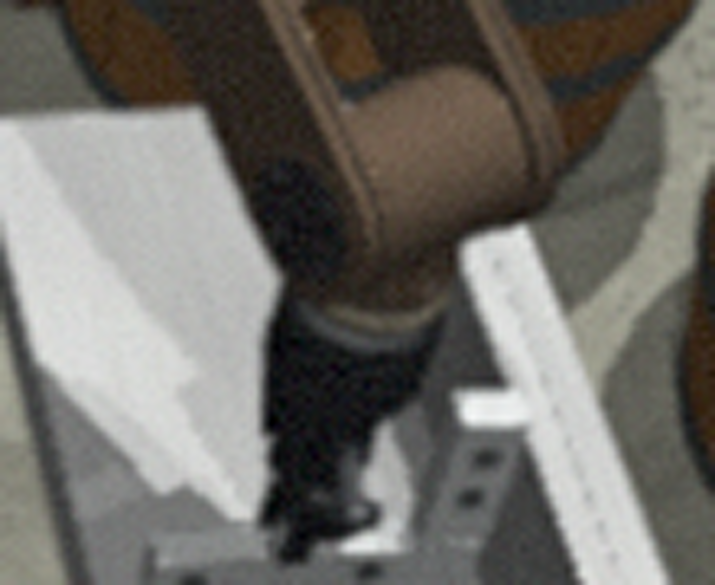

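View pics/wrist7.png

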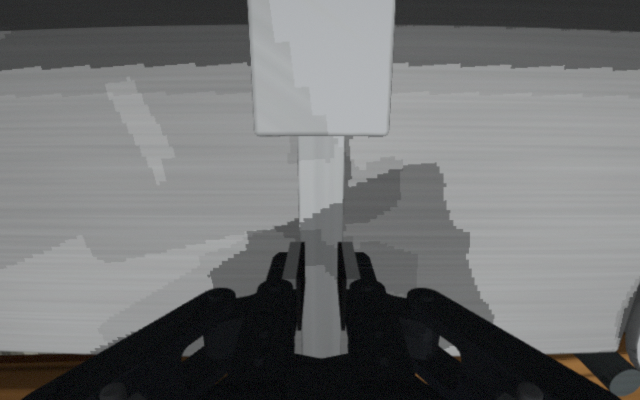

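Between the two wrist frames the lower edge of the upright's top moved from row 99 to row 135, so the square has rotated in the grip. I'll compute which of the two attitudes is the true upright one.

Run:
```python
from h import *
for f,row,zt,tcp,yaw in [('w3',99,.0322-.0068+.125,(.4527,-.1193),-2.3),('wrist5',99,.1201-.0068+.125,(.49,.2592),-4.27),('wrist7',135,.185,(.4941,.2938),-4.23)]:
    p,d,c=load(f); a=np.radians(yaw+90); ey=np.array([np.cos(a),np.sin(a)])
    for dz in (0,.003):
        X=onplane(c,[(322,row)],zt+dz)[0]; print(f,dz,'inner top edge from TCP along y',(X[:2]-tcp)@ey)
    P=pts(d,c); print('cam',-c['R'].T@c['t'], 'top depth z',np.median(P[5:row-10,270:370,2]), 'foot z rows', [round(float(np.median(P[r:r+8,310:335,2])),4) for r in (140,160,180,200,220,240)],[round(float(np.median(P[r:r+8,310:335,1])),4) for r in (140,160,180,200,220,240)])
    T=P[5:row-8,270:370].reshape(-1,3); print('top slope',np.polyfit(T[:,1],T[:,2],1))
```

```text
w3 0 inner top edge from TCP along y 0.07172991786613535
w3 0.003 inner top edge from TCP along y 0.07169522681263146
cam [ 0.4557 -0.0482  0.1991] top depth z 0.19908360630009958 foot z rows [0.0559, 0.0563, 0.0569, 0.0574, 0.0578, 0.0584] [-0.065, -0.0737, -0.0825, -0.0916, -0.1009, -0.1106]
top slope [-11.2169  -0.343 ]
wrist5 0 inner top edge from TCP along y 0.07139487263640538
wrist5 0.003 inner top edge from TCP along y 0.07135973513296719
cam [0.4962 0.3298 0.2875] top depth z 0.2874599667372304 foot z rows [0.1442, 0.1447, 0.1452, 0.1457, 0.1462, 0.1467] [0.313, 0.3043, 0.2956, 0.2864, 0.2772, 0.2676]
top slope [-11.3073   4.0147]
wrist7 0 inner top edge from TCP along y 0.06710391395451772
wrist7 0.003 inner top edge from TCP along y 0.06738879533051506
cam [0.4995 0.3653 0.2334] top depth z 0.23343353880995596 foot z rows [0.0935, 0.0936, 0.0935, 0.0936, 0.0935, 0.0935] [0.3485, 0.34, 0.3312, 0.322, 0.3126, 0.3029]
top slope [0.3195 0.1167]<stdin>:7: RankWarning: Polyfit may be poorly conditioned
```

The foot's top reads z = 0.0935 along its whole length, so the square is now flat on the bed. It had sagged nose-down while in the air. I'll continue pushing.

>>> step_arm --rows '[[[0,0,0],[0,0,0.6],1],[[0,0,0],[0,0,1.2],1],[[0,0,0],[0,0,1.8],1],[[0,0,0],[0,0,2.4],1],[[0,0,0],[0,0,3],1],[[0,0,0],[0,0,3.5],1],[[0,0,0],[0,0,4],1],[[0,0,0],[0,0,4],1]]'

```text
time: 10.88
eef_pos: [0.4944, 0.298, 0.0668]
tcp_rot: [0.708, -0.026, 0.027, -0.705]
contact_force: [-0.1, -8.4, 6.4]
opening: 0.176
```

>>> step_arm --rows '[[[0,0,0],[0,0,0.5],1],[[0,0,0],[0,0,1],1],[[0,0,0],[0,0,1.5],1],[[0,0,0],[0,0,2],1],[[0,0,0],[0,0,2],1]]'

```text
time: 11.3
eef_pos: [0.4945, 0.3001, 0.0668]
tcp_rot: [0.708, -0.026, 0.027, -0.705]
contact_force: [-1.0, -8.5, 7.0]
opening: 0.176
```

Run:
```python
from h import *
st()
```

```text
t 11.3 q [ 0.3719  0.2321  1.9178 -0.0046  0.9917  0.4483] p [0.4945 0.3001 0.0668] F [-0.9568 -8.5453  6.9874] T [-1.4202  0.0782 -0.0376] open 0.17558586661038877
[[ 0.9973  0.0014  0.0739]
 [-0.0739 -0.0036  0.9973]
 [ 0.0017 -1.     -0.0035]]
```

>>> step_arm --rows '[[[0,0,0],[0,0,0.4],1],[[0,0,0],[0,0,0.8],1],[[0,0,0],[0,0,1],1],[[0,0,0],[0,0,1],1]]'

```text
time: 11.63
eef_pos: [0.4946, 0.3003, 0.0667]
tcp_rot: [0.708, -0.026, 0.026, -0.705]
contact_force: [-0.8, -10.6, 7.6]
opening: 0.177
```

>>> step_arm --rows '[[[0,0,0],[0,0,0.4],1],[[0,0,0],[0,0,0.8],1],[[0,0,0],[0,0,1],1],[[0,0,0],[0,0,1],1]]'

```text
time: 11.97
eef_pos: [0.4945, 0.3003, 0.0667]
tcp_rot: [0.709, -0.026, 0.026, -0.704]
contact_force: [-1.4, -13.3, 8.6]
opening: 0.178
```

Run:
```python
from h import *
st()
```

```text
t 11.9667 q [ 0.3738  0.2341  1.9155 -0.0084  0.9946  0.4515] p [0.4945 0.3003 0.0667] F [ -1.4427 -13.2675   8.6218] T [-2.3599  0.1776 -0.0414] open 0.1783420417910864
[[ 0.9973  0.0002  0.073 ]
 [-0.073  -0.0075  0.9973]
 [ 0.0007 -1.     -0.0074]]
```

It has bottomed: the position stalled at y = 0.3003 while the force rose to 13 N in total, including bed friction. I'll hold it here for over a second.

>>> step_arm --rows '[[[0,0,0],[0,0,0],1],[[0,0,0],[0,0,0],1],[[0,0,0],[0,0,0],1],[[0,0,0],[0,0,0],1],[[0,0,0],[0,0,0],1],[[0,0,0],[0,0,0],1],[[0,0,0],[0,0,0],1],[[0,0,0],[0,0,0],1],[[0,0,0],[0,0,0],1],[[0,0,0],[0,0,0],1]]'

```text
time: 12.8
eef_pos: [0.4945, 0.3003, 0.0668]
tcp_rot: [0.709, -0.026, 0.026, -0.704]
contact_force: [-1.9, -14.5, 8.6]
opening: 0.174
```

```bash
cat > chk.py <<'E'
from h import *
import sys
def chk(tag):
    p,d,c=snap('scene','scene'+tag);P=pts(d,c).reshape(-1,3)
    for lo,hi in ((.3,.9),(.52,.75)):
        F=P[(P[:,0]>lo)&(P[:,0]<hi)&(P[:,1]>.33)&(P[:,1]<.45)&(P[:,2]>.08)&(P[:,2]<.165)]
        yl=.4018-.0756*(F[:,0]-.5); F=F[abs(F[:,1]-yl)<.02] 
        F=F[np.abs(F[:,0]-.5)>.03]
        A=np.c_[F[:,0]-.5,F[:,2]-.06,np.ones(len(F))];m=np.ones(len(F),bool)
        for i in range(5):
            s=np.linalg.lstsq(A[m],F[m,1],rcond=None)[0];r=F[:,1]-A@s;m=abs(r)<2.5*r[m].std()
        print('fence y=',s,m.sum(),r[m].std(),'yaw',np.degrees(np.arctan(s[0])),'lean',np.arctan(-s[1])*np.cos(.0755))
E
python3 - <<'E'
from chk import *
st();chk('8')
p,d,c=snap('wrist','wrist8');P=pts(d,c)
print('foot z',[round(float(np.median(P[r:r+8,310:335,2])),4) for r in (150,170,190,210,230)],[round(float(np.median(P[r:r+8,310:335,1])),4) for r in (150,170,190,210,230)])
im=cv2.imread('pics/scene8.png')[100:190,400:510];cv2.imwrite('pics/scene8c.png',cv2.resize(im,None,fx=6.5,fy=6.5,interpolation=cv2.INTER_CUBIC))
E
```

```text
t 12.8 q [ 0.3738  0.234   1.9155 -0.0083  0.9945  0.4515] p [0.4945 0.3003 0.0668] F [ -1.8547 -14.5037   8.6193] T [-2.3139  0.187   0.0007] open 0.17444358023567652
[[ 0.9973  0.0003  0.0731]
 [-0.0731 -0.0073  0.9973]
 [ 0.0008 -1.     -0.0073]]
fence y= [-0.0751 -0.0017  0.4017] 1646 0.0014033613107186154 yaw -4.297553790903198 lean 0.0017046067248472883
fence y= [-0.0731 -0.0025  0.4013] 825 0.001466572251320222 yaw -4.182469942736245 lean 0.0025251435181811036
foot z [0.0936, 0.0936, 0.0935, 0.0935, 0.0935] [0.3509, 0.3422, 0.3332, 0.324, 0.3144]
```

View pics/scene8c.png

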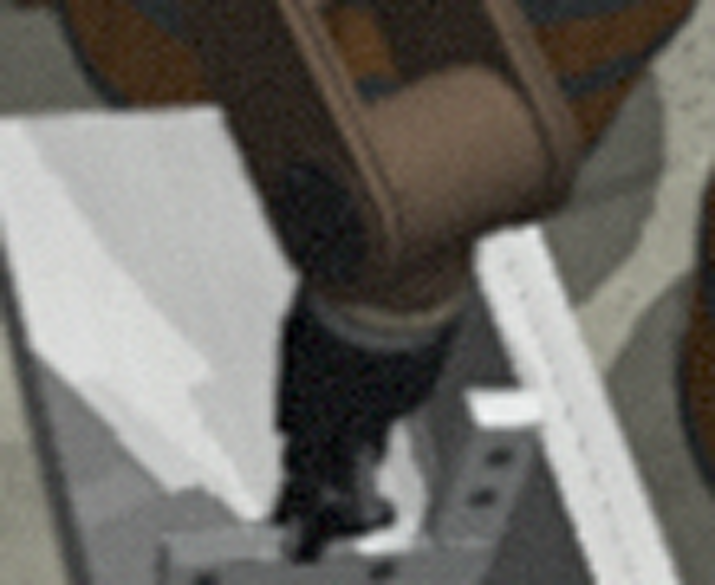

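View pics/wrist8.png

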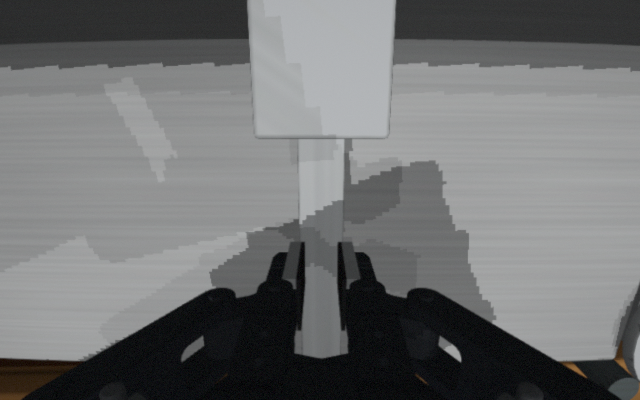

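The fence lean is now about 0.002 rad and the foot is flat, and the pressed hold lasted over 0.9 s. I'll back away horizontally and then lift.

>>> step_arm --rows '[[[0,0,0],[0,0,-1],1],[[0,0,0],[0,-0.5,-3],1],[[0,0,0],[0,-0.7,-6],1],[[0,0,0],[0,-0.7,-12],1],[[0,0,0],[0,-0.7,-20],1],[[0,0,0],[0,-0.7,-30],1],[[0,0,0],[0,-1,-38],1],[[0,0,0],[0,-6,-40],1],[[0,0,0],[0,-25,-45],1],[[0,0,0],[0,-50,-50],1]]'

```text
time: 13.73
eef_pos: [0.4854, 0.2508, 0.1109]
tcp_rot: [0.709, -0.031, 0.022, -0.704]
contact_force: [0.2, 0.3, -3.6]
opening: 0.175
```

Run:
```python
from chk import *
st();move([.49,.20,.15],-4.2);chk('9')
p,d,c=snap('wrist','wrist9');P=pts(d,c)
print('foot z',[round(float(np.median(P[r:r+8,310:335,2])),4) for r in (150,170,190,210,230)],[round(float(np.median(P[r:r+8,310:335,1])),4) for r in (150,170,190,210,230)])
```

```text
t 13.7333 q [ 0.2922  0.1128  1.964  -0.0024  1.0778  0.3683] p [0.4854 0.2508 0.1109] F [ 0.2095  0.3231 -3.6143] T [-0.1885  0.0049  0.0838] open 0.17478815237875972
[[ 0.9971 -0.0118  0.0748]
 [-0.0749 -0.0058  0.9972]
 [-0.0113 -0.9999 -0.0066]]
turn [ 0.38 -0.09 -0.65] shift [  7.9 -38.8 -50.5]
fence y= [-0.0762  0.0035  0.4016] 1923 0.0014016670614556128 yaw -4.357746923067416 lean -0.0034772526199846896
fence y= [-0.0706  0.0021  0.4006] 819 0.001394288856139604 yaw -4.0372989354983675 lean -0.0020935694890278638
foot z [0.1437, 0.1438, 0.1442, 0.1444, 0.1446] [0.3018, 0.2931, 0.2842, 0.2749, 0.2652]
```

Run:
```python
from h import *
move([.4535,-.1193,.15],-2.2)
```

```text
turn [ 0.02 -2.15  0.22] shift [  -9.3  -32.1 -373.7]
```

>>> step_arm --rows '[[[0,0,0],[0,-32,-10],1],[[0,0,0],[-1,-40,-40],1],[[0,-0.5,0],[-2,-40,-75],1],[[0,-1,0],[-3,-40,-110],1],[[0,-1.5,0],[-4,-40,-145],1],[[0,-2,0],[-5,-40,-180],1],[[0,-2,0],[-6,-40,-215],1],[[0,-2,0],[-7,-40,-250],1],[[0,-2,0],[-8,-40,-285],1],[[0,-2,0],[-9,-40,-315],1]]'

```text
time: 14.67
eef_pos: [0.4548, -0.0617, 0.1529]
tcp_rot: [0.707, -0.016, 0.013, -0.707]
contact_force: [0.7, 0.0, -4.0]
opening: 0.18
```

Run:
```python
from h import *
st();move([.4535,-.1193,.05],-2.2)
```

```text
t 14.6667 q [-0.3554 -0.1489  2.138  -0.0019  1.1568 -0.3139] p [ 0.4548 -0.0617  0.1529] F [ 0.6935  0.014  -3.9705] T [-0.1658 -0.0457  0.0174] open 0.1800222476328711
[[ 0.9992 -0.0047  0.0407]
 [-0.0407 -0.0001  0.9992]
 [-0.0047 -1.     -0.0003]]
turn [ 0.02 -0.13 -0.27] shift [  1.5 102.9 -57.6]
```

>>> step_arm --rows '[[[0,0,0],[0,0,-30],1],[[0,0,0],[0,20,-50],1],[[0,0,0],[0,50,-57],1],[[0,0,0],[0,80,-57],1],[[0,0,0],[0,103,-57],1],[[0,0,0],[0,110,-57],1],[[0,0,0],[0,110,-57],1],[[0,0,0],[0,110,-57],1]]'

```text
time: 15.33
eef_pos: [0.4545, -0.1166, 0.045]
tcp_rot: [-0.707, 0.015, -0.014, 0.707]
contact_force: [0.5, 0.1, -3.0]
opening: 0.178
```

Run:
```python
from h import *
st();move([.4535,-.1193,.016],-2.2)
p,d,c=snap('wrist','wrist10');P=pts(d,c)
print('foot z',[round(float(np.median(P[r:r+8,310:335,2])),4) for r in (150,170,190,210,230)],[round(float(np.median(P[r:r+8,310:335,1])),4) for r in (150,170,190,210,230)])
```

```text
t 15.3333 q [-0.4676  0.0366  2.1865 -0.0004  0.92   -0.4274] p [ 0.4545 -0.1166  0.045 ] F [ 0.467   0.0636 -2.9612] T [-0.1692 -0.0366  0.0163] open 0.17768408848043515
[[ 0.9992 -0.0015  0.04  ]
 [-0.04    0.0004  0.9992]
 [-0.0016 -1.      0.0003]]
turn [-0.02 -0.09 -0.09] shift [-0.8 29.  -2.8]
foot z [0.0692, 0.0696, 0.07, 0.0704, 0.0709] [-0.0666, -0.0753, -0.0844, -0.0935, -0.1032]
```

View pics/wrist10.png

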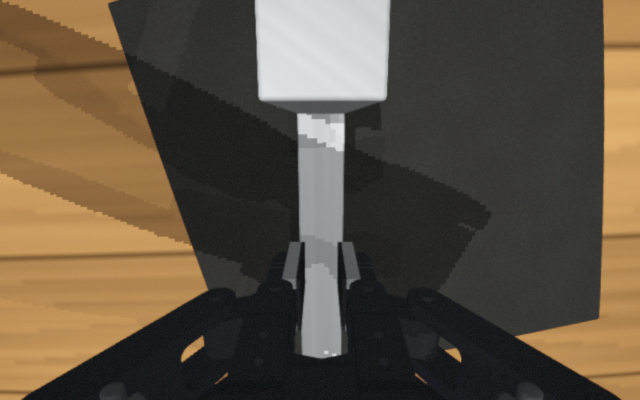

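>>> step_arm --rows '[[[0,0,0],[-0.8,10,-2],1],[[0,0,0],[-0.8,20,-2],1],[[0,0,0],[-0.8,26,-2],1],[[0,0,0],[-0.8,28,-2],1],[[0,0,0],[-0.8,30,-2],1],[[0,0,0],[-0.8,31.5,-2],1],[[0,0,0],[-0.8,32.5,-2],1],[[0,0,0],[-0.8,32.5,-2],1]]'

```text
time: 16.05
eef_pos: [0.4543, -0.1189, 0.0132]
tcp_rot: [0.707, -0.014, 0.014, -0.707]
contact_force: [-0.9, 0.2, -1.6]
opening: 0.172
```

>>> step_arm --rows '[[[0,0,0],[0,0.5,0],1],[[0,0,0],[0,1,0],1],[[0,0,0],[0,1,0],1]]'

```text
time: 16.3
eef_pos: [0.4545, -0.119, 0.0128]
tcp_rot: [0.707, -0.014, 0.014, -0.707]
contact_force: [-2.1, -0.5, 3.1]
opening: 0.177
```

Run:
```python
from h import *
st()
p,d,c=snap('wrist','wrist11');P=pts(d,c)
print('foot z',[round(float(np.median(P[r:r+8,310:335,2])),4) for r in (150,170,190,210,230)],[round(float(np.median(P[r:r+8,310:335,1])),4) for r in (150,170,190,210,230)])
```

```text
t 16.3 q [-0.4724  0.0975  2.1964 -0.0002  0.8473 -0.4321] p [ 0.4545 -0.119   0.0128] F [-2.1321 -0.5374  3.0772] T [-0.0469  0.4638  0.0002] open 0.17673272304928245
[[ 0.9992  0.0003  0.0401]
 [-0.0401 -0.0003  0.9992]
 [ 0.0003 -1.     -0.0003]]
foot z [0.0395, 0.0396, 0.0396, 0.0395, 0.0395] [-0.0686, -0.0772, -0.0862, -0.0955, -0.105]
```

The foot is flat on the mat at z = 0.0395, so I'll open the gripper.

>>> step_arm --rows '[[[0,0,0],[0,0,0],0.7],[[0,0,0],[0,0,0],0.4],[[0,0,0],[0,0,0],0],[[0,0,0],[0,0,0],0],[[0,0,0],[0,0,0],0],[[0,0,0],[0,0,0],0],[[0,0,0],[0,0,0],0],[[0,0,0],[0,-5,0],0],[[0,0,0],[0,-15,0],0],[[0,0,0],[0,-30,0],0]]' --newtons 20

```text
time: 17.18
eef_pos: [0.4532, -0.1182, 0.0418]
tcp_rot: [-0.707, 0.015, -0.013, 0.707]
contact_force: [0.2, -0.3, -0.2]
opening: 1.001
```

Run:
```python
from h import *
st()
```

```text
t 17.1833 q [-0.4724  0.0411  2.1891  0.0001  0.914  -0.4321] p [ 0.4532 -0.1182  0.0418] F [ 0.2076 -0.3135 -0.2266] T [-0.0281  0.0436  0.0214] open 1.0005981664093393
[[ 0.9992 -0.0024  0.0403]
 [-0.0403  0.0013  0.9992]
 [-0.0024 -1.      0.0012]]
```

>>> step_arm --rows '[[[0,0,0],[0,-30,0],0],[[0,0,0],[0,-70,0],0],[[0,0,0],[0,-110,0],0],[[0,0,0],[0,-150,0],0],[[0,0,0],[0,-190,0],0],[[0,0,0],[0,-215,0],0],[[0,0,0],[0,-215,0],0],[[0,0,0],[0,-215,0],0]]'

```text
time: 17.85
eef_pos: [0.455, -0.1191, 0.2601]
tcp_rot: [0.708, -0.012, 0.016, -0.706]
contact_force: [-0.5, 0.9, -0.5]
opening: 0.997
```

Run:
```python
from chk import *
st();chk('12');snap('wrist','wrist12');p,d,c=snap('top','top12')
im=cv2.imread('pics/scene12.png');cv2.imwrite('pics/scene12b.png',cv2.resize(im,None,fx=1.25,fy=1.25))
```

```text
t 17.85 q [-0.4723 -0.2236  2.0018  0.      1.3574 -0.4321] p [ 0.455  -0.1191  0.2601] F [-0.5235  0.8928 -0.5174] T [ 0.0119 -0.0496  0.0045] open 0.9973941480037969
[[ 0.9992  0.0053  0.0401]
 [-0.0401 -0.0027  0.9992]
 [ 0.0054 -1.     -0.0025]]
fence y= [-0.0756  0.0008  0.4016] 1965 0.00140973324806034 yaw -4.324083633741294 lean -0.0007829306190840252
fence y= [-0.0711 -0.0034  0.4009] 812 0.0013794043516498716 yaw -4.065558541804537 lean 0.003377491491719939
```

View pics/scene12b.png

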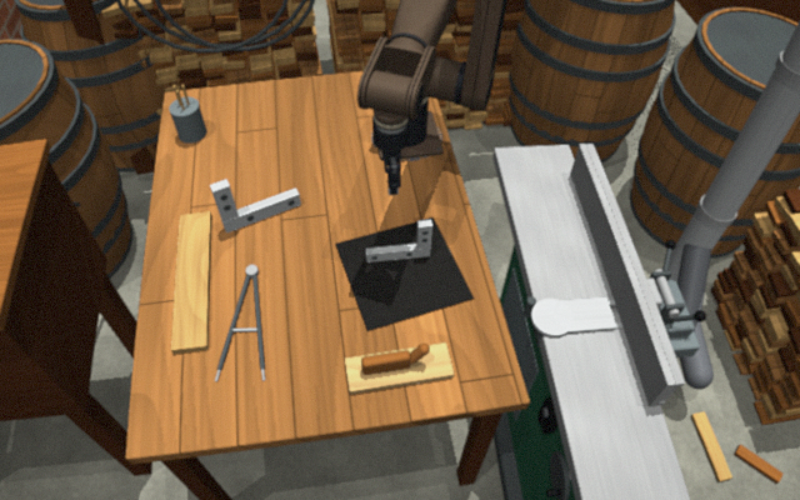

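View pics/wrist12.png

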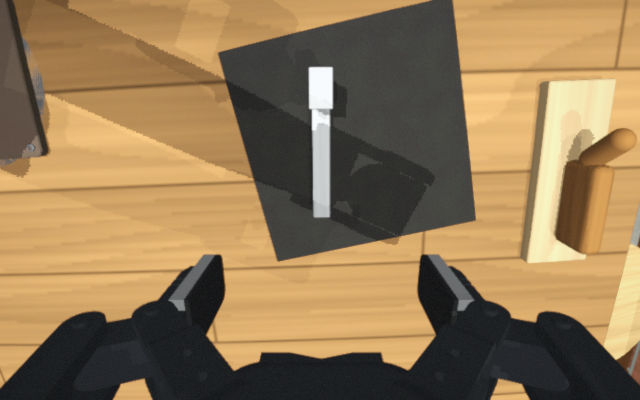

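The square stands upright on the mat, from (321,88) to (321,217) in the wrist view. The fence fits as square and the bystanders look unmoved. Handing in.

Run:
```python
from h import *
print(ctrl.sign_off())
```

```text
the job is handed in; nothing more can be done
None
```

The fence is square to the bed again, the set-up square is back on the mat, and the job is handed in at about 18 s of the 72 s allowed. No verdict was reported.

**Pressing:** I slid the square along the bed into the corner until it stopped moving at y = 0.3003 m. I held it there for about 0.9 s at about 13–14 N horizontally and about 12.7 N on the bed. Part of the horizontal force is bed friction, so I estimate about 8–14 N on the fence itself.

**Flushness:** While it was held, the foot read flat to 0.1 mm along its visible length. The fence leaned about 0.002 rad, down from 0.099 rad at the start. I did not measure the gap at the heel directly; I took contact from the stall and from its position being within about 1 mm of the fence line.

**Last checks:**
- **Fence:** after I let go, two fits of its face gave a lean of −0.001 and +0.003 rad. They disagree slightly, but both are well inside the 0.014 limit.
- **Square:** it stood upright with its whole foot well inside the mat, with the gripper open and clear above it.
- **Other things:** the push block, dividers and head board looked unmoved by eye; I did not measure them.

**One irregularity:** the square tipped nose-down about 0.05 rad in the grip each time it was lifted. It lay flat again when pressed onto the bed and onto the mat.

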